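# Restock the juice-shot display in reverse order

### The job

Move the four juice-shot bottles from the grey delivery carrier into the wooden display rack, one standing upright in each compartment, with the row reversed: the bottle that stood at the carrier's yellow end goes to the compartment at the display rack's yellow end, its neighbour next to it, and so on. Do not tip any bottle over, and leave the mug, napkin box and cookie jar where they are.

Things in the scene. Friction and masses are not known exactly. Their poses are not given: they have to be found in the camera images.
- bottle_red: loose closed juice-shot bottle, all red (cap too), 95 mm tall, about 110 g; round body 42 mm in diameter up to 64 mm, then a shoulder, then a cap 30 mm in diameter from 78 to 95 mm. Origin: centre of its underside, z up; its yaw means nothing. At the start it stands in a compartment of the carrier.
- bottle_green: loose closed juice-shot bottle, all green (cap too), 95 mm tall, about 110 g; round body 42 mm in diameter up to 64 mm, then a shoulder, then a cap 30 mm in diameter from 78 to 95 mm. Origin: centre of its underside, z up; its yaw means nothing. At the start it stands in a compartment of the carrier.
- bottle_blue: loose closed juice-shot bottle, all blue (cap too), 95 mm tall, about 110 g; round body 42 mm in diameter up to 64 mm, then a shoulder, then a cap 30 mm in diameter from 78 to 95 mm. Origin: centre of its underside, z up; its yaw means nothing. At the start it stands in a compartment of the carrier.
- bottle_white: loose closed juice-shot bottle, all white (cap too), 95 mm tall, about 110 g; round body 42 mm in diameter up to 64 mm, then a shoulder, then a cap 30 mm in diameter from 78 to 95 mm. Origin: centre of its underside, z up; its yaw means nothing. At the start it stands in a compartment of the carrier.
- mat_red: fixed square cork mat, 60 x 60 x 3 mm, in the carrier compartment in which the red bottle stands at the start; it stays there, so it marks that bottle's old place (all four mats look alike). Origin: centre of its underside, on the carrier's floor.
- mat_green: fixed square cork mat, 60 x 60 x 3 mm, in the carrier compartment in which the green bottle stands at the start; it stays there, so it marks that bottle's old place (all four mats look alike). Origin: centre of its underside, on the carrier's floor.
- mat_blue: fixed square cork mat, 60 x 60 x 3 mm, in the carrier compartment in which the blue bottle stands at the start; it stays there, so it marks that bottle's old place (all four mats look alike). Origin: centre of its underside, on the carrier's floor.
- mat_white: fixed square cork mat, 60 x 60 x 3 mm, in the carrier compartment in which the white bottle stands at the start; it stays there, so it marks that bottle's old place (all four mats look alike). Origin: centre of its underside, on the carrier's floor.
- carrier: the delivery carrier: a low fixed tray of grey plastic, 76 (x) by 310 mm (y, along the row), four compartments at x = 0, y = -105, -35, 35, 105 mm, each 66 x 66 mm inside; lips and dividers stand 12 mm above the floor, end plates 30 mm. Origin: centre of the underside. Its floor is 8 mm above the origin (11 mm on top of the mats). Its +y end plate is yellow, the other grey.
- display: the display rack: a low fixed tray of brown wood, empty at the start, 76 (x) by 310 mm (y, along the row), four compartments at x = 0, y = -105, -35, 35, 105 mm, each 66 x 66 mm inside; lips and dividers stand 12 mm above the floor, end plates 30 mm. Origin: centre of the underside. Its floor is 20 mm above the origin. Its -y end plate is yellow, the other wood.
- mug: bystander: terracotta mug, 80 mm in diameter, 90 mm tall. Origin: centre of its underside.
- napkin_box: bystander: dark steel napkin box, 100 x 130 x 97 mm. Origin: centre of its underside.
- cookie_jar: bystander: glass cookie jar, 116 mm in diameter, 145 mm tall with its knob. Origin: centre of its underside.
Not all that is in view belongs to the job. What is shaped like the bottle_blue but orange, pink or purple is not meant.

How it is judged:
By the outcome, as a careful person would: the job done as asked, in the order asked, and still so for the second after the job is handed in, with the robot touching nothing.
It also fails if it takes over 109 s, if anything falls off the work surface, if the arm or the gripper's body presses on something with over 40 N, if the wrist force passes 120 N, or if a joint passes its speed limit or range.

### The arm

A 7-joint arm with a two-finger parallel gripper is mounted at the origin on the work surface. World frame = base frame: x ahead of the robot, y to its left, z up, the work surface at z = 0. Lengths are in m, angles in rad, forces in N, time in s.
With the tool pointing down it reaches from about 0.425 to 1.025 m from the base axis. Payload 9.4 kg.
Tool frame: the origin (TCP) lies at the very end of the fingers, on their centre line; the grasp point (between the pads) lies 19 mm behind it; x points along the fingers, y is the direction in which the jaws open and shut, and the axes are right-handed (so a half turn about x gives the same grasp; the last joint's range is limited). The gripper opens to 93 mm and grips with 3 to 60 N. Pads are 15 mm wide; open, the fingers measure 128 mm over their backs; the gripper's body (75 mm by 188 mm) begins 65 mm behind the grasp point.
Start: joints at [1.028, 0.599, -0.003, 1.599, 0.002, 0.943, -0.08], TCP at [0.326, -0.648, 0.219] pointing down, gripper open.
Joint ranges: [-2.57, 2.57], [-0.35, 1.97], [-1.29, 1.29], [0.11, 2.56], [-1.05, 4.19], [0.11, 1.86], [-2.63, 2.63]. Speed limits (rad/s): [2.22, 2.22, 3.01, 3.01, 3.14, 3.14, 3.14].

### API

Orientations are given as a unit quaternion [w, x, y, z].
In Python, from rig import * gives the robot as it stands.
- The arm moves only by the tool drive_tool, never from a script. Its argument "motion" is text: rows parted by semicolons, each of 5 numbers parted by spaces: the finger opening in cm, from 0 to 9.3, then the shift along the tool's x, y, z in cm, then the turn about the tool's x in rad. In form: grip dx dy dz yaw; .... A call has 1 to 5 rows; each row shifts and turns the commanded pose from where the row before left it, along the tool's axes as they then stand; what a row does not reach is not made up. A row lasts 1/12 s, in which the tool goes at most 41.7 mm and 7.16 degrees, less where a joint would pass 70% of its speed; a pose out of reach is approached as far as the arm can. A call is refused whole if a number of a shift passes 4.17 or a number of a turn 0.125, either way. A call with a gripper value outside its range is refused whole. The fingers move at their own pace and stop on an object; "squeeze" is the grip in N (left out, the last holds). Time passes only in rows, so rows that do not move let the fingers close. It gives the time, the measured TCP pose, the force and the opening at its end, in the units of the state.
- state(): the state, without advancing time (a new reading comes with each control period).
- camera(name): name is "scene" or "top"; returns a dict with "pixels" (420x560x3 uint8, blue, green, red), "vfov" (degrees; the focal length in pixels is half the picture's height over the tangent of half this angle, whatever the lens; pixels are square), "cx", "cy" (the principal point, pixels), "xyz" and "orientation" of the camera in the world. Camera axes: x right, y up, looking along -z (the intrinsics and any distortion apply to the point x, -y, -z); pixel columns grow to the right and rows downward; lengths in m; the calibration is good to about 2 mm. A picture is of the moment at which its call begins. There is no depth.
- finish_job(): hands the job in, once; it reports no verdict.
The state is a dict: "time": time; "joint_positions": joint angles; "qvel": joint speeds; "effort": joint torques, N m; "tool_pos": TCP position; "tool_rot": TCP orientation; "ft_force": force on the tool from outside, world axes, zero at the start; "ft_torque": the same for the moment, N m; "finger_gap": finger opening in m.
Only numpy, scipy, OpenCV 4.12 (cv2) and the standard library are available. Lean on these libraries where they do the work, as an engineer would, in place of code of your own. Each camera call takes 0.05 s, during which the arm holds its last target. There are 200 camera calls.

## Working session

There is one attempt and no reset: what is moved stays moved. The work goes in short steps, Python scripts to look and compute and a tool call to move; the robot and the scene stay as the last step left them, time stands still between calls to the robot, and variables do not carry over. Pictures are saved under pics/ and viewed, about 12 in all and at most 16, crops included, and the job is handed in when it is done.

Besides the shell and the picture viewer there is one more tool, called after ">>>" in YAML: its name, and indented under it one key for each argument. drive_tool: Moves the arm, as the interface text tells. Its arguments: {"type":"object","properties":{"motion":{"type":"string"},"squeeze":{"type":"number"}},"required":["motion"]}

```bash
ls; mkdir -p pics; python3 - <<'E'
from rig import *
import cv2
s=state();print({k:s[k] for k in("time","tool_pos","tool_rot","finger_gap","joint_positions")})
for n in("scene","top"):
    c=camera(n);cv2.imwrite(f"pics/{n}0.png",c["pixels"]);print({k:v for k,v in c.items() if k!="pixels"})
E
```

```text
pics
{'time': 0.0, 'tool_pos': array([ 0.32538094, -0.64731958,  0.21776831]), 'tool_rot': array([-0.16269098, -0.68783018, -0.16374493,  0.68819248]), 'finger_gap': 0.09253624893881894, 'joint_positions': array([ 1.0282978 ,  0.60010941, -0.00255231,  1.60013801,  0.00181889,
        0.94292337, -0.0798244 ])}
{'vfov': 42.73946117324681, 'cx': 284.6392049447563, 'cy': 216.03778285119827, 'xyz': array([1.04001413, 1.07991812, 1.0644352 ]), 'orientation': array([0.18716842, 0.09659126, 0.40789115, 0.88840471])}
{'vfov': 51.50737139918003, 'cx': 269.41586702628905, 'cy': 210.58672514450745, 'xyz': array([0.39611677, 0.00514748, 1.12556704]), 'orientation': array([ 0.71140755,  0.02134145, -0.03951993, -0.70134301])}
```

View pics/scene0.png

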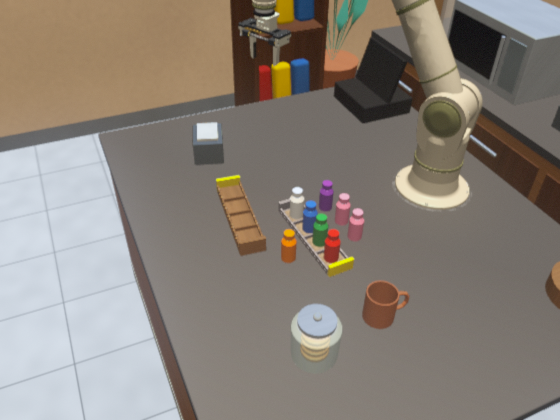

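View pics/top0.png

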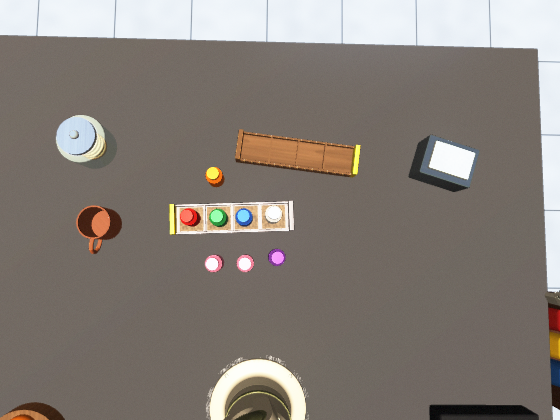

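```bash
cat >h.py <<'E'
from rig import *
import cv2, numpy as np
from scipy.spatial.transform import Rotation as Ro
def rot(q): return Ro.from_quat(np.roll(q,-1))
def ray(c,u,v):
    f=c["pixels"].shape[0]/2/np.tan(np.radians(c["vfov"]/2))
    return rot(c["orientation"]).apply([(u-c["cx"])/f,-(v-c["cy"])/f,-1])
def cast(c,u,v,z):
    d=ray(c,u,v); return c["xyz"]+d*(z-c["xyz"][2])/d[2]
def meet(a,pa,b,pb):
    d,e=ray(a,*pa),ray(b,*pb)
    s=np.linalg.lstsq(np.c_[d,-e],b["xyz"]-a["xyz"],rcond=None)[0]
    p,q=a["xyz"]+s[0]*d,b["xyz"]+s[1]*e
    return (p+q)/2,np.linalg.norm(p-q)
def to(x,y,z,yaw=None):
    """print remaining shift in tool axes (cm)"""
    s=state();R=rot(s["tool_rot"])
    print("t",round(s["time"],2),"pos",np.round(s["tool_pos"],4),"gap",round(s["finger_gap"],4),"F",np.round(s["ft_force"],1))
    print("shift cm",np.round(R.inv().apply(np.array([x,y,z])-s["tool_pos"])*100,2))
HSV={"red":((0,150,60),(6,255,255)),"green":((50,120,30),(75,255,255)),"blue":((100,150,50),(118,255,255)),
"yellow":((27,180,120),(33,255,255)),"orange":((8,200,150),(24,255,255)),"brown":((6,90,40),(16,200,190)),"white":((0,0,205),(179,40,255))}
def blobs(c,name,amin=40,roi=None):
    m=cv2.inRange(cv2.cvtColor(c["pixels"],cv2.COLOR_BGR2HSV),*HSV[name])
    if roi: k=np.zeros_like(m);x0,y0,x1,y1=roi;k[y0:y1,x0:x1]=m[y0:y1,x0:x1];m=k
    cs=cv2.findContours(m,cv2.RETR_EXTERNAL,cv2.CHAIN_APPROX_NONE)[0]
    return [k for k in cs if cv2.contourArea(k)>amin]
E
python3 - <<'E'
from h import *
t=camera("top");s=camera("scene")
T=(160,120,370,245);S=(190,165,370,280)
for n in("red","green","blue","white"):
    for k in blobs(t,n,60,T):
        (u,v),r=cv2.minEnclosingCircle(k);print(n,"top",round(u),round(v),round(r,1),np.round(cast(t,u,v,.08),4))
    for k in blobs(s,n,40,S):print("  scene",cv2.boundingRect(k))
for k in blobs(t,"yellow",20,T):
    M=cv2.boxPoints(cv2.minAreaRect(k));print("yellow",M.round().tolist(),np.round(cast(t,*M.mean(0),.04),4))
ks=np.vstack(blobs(t,"brown",30,(225,120,370,185)))
B=cv2.boxPoints(cv2.minAreaRect(ks));print("brown",B.round().tolist());P=np.array([cast(t,u,v,.03)for u,v in B]);print(P.round(4),np.linalg.norm(np.diff(P,axis=0),axis=1))
print("base",cast(t,258,395,0.0))
a=cv2.resize(t["pixels"][115:285,155:375],None,fx=3.4,fy=3.4,interpolation=cv2.INTER_CUBIC);cv2.imwrite("pics/crop1.png",a)
E
```

```text
red top 190 218 10.3 [0.4669 0.1697 0.08  ]
  scene (325, 229, 15, 33)
green top 218 217 8.8 [0.4683 0.1031 0.08  ]
  scene (314, 222, 14, 9)
  scene (316, 214, 11, 7)
blue top 244 216 8.3 [0.4713 0.041  0.08  ]
  scene (304, 209, 13, 8)
  scene (306, 201, 10, 7)
white top 291 215 14.1 [ 0.4767 -0.0734  0.08  ]
white top 232 218 57.6 [0.4673 0.0694 0.08  ]
  scene (290, 196, 14, 7)
brown [[234.0, 161.0], [238.0, 128.0], [354.0, 145.0], [349.0, 178.0]]
[[ 0.6152  0.0699  0.03  ]
 [ 0.7009  0.0596  0.03  ]
 [ 0.6637 -0.2376  0.03  ]
 [ 0.5779 -0.2252  0.03  ]] [0.08631488 0.29952153 0.08665546]
base [ 0.02978033 -0.00067941  0.        ]
```

View pics/crop1.png

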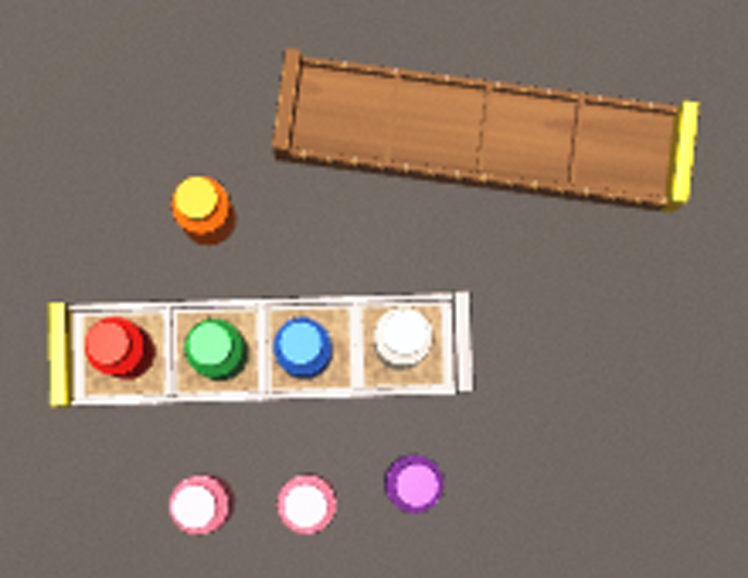

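```bash
python3 - <<'E'
from h import *
t=camera("top");s=camera("scene")
f=lambda u,v,z:cast(t,155+(u+.5)/3.4-.5,115+(v+.5)/3.4-.5,z)
scn={"red":(332,233),"green":(321,217.5),"blue":(311,204.5),"white":(297,190.5)}
for n,u,v in(("red",108,346),("green",213,347),("blue",303,345),("white",404,335)):
    p=f(u,v,.106);m=meet(t,(155+u/3.4-.35,115+v/3.4-.35),s,scn[n]);print(n,p.round(4),"meet",m[0].round(3),round(m[1],4))
a,b=f(289,103,.05),f(684,152,.05);print("ends",a.round(4),b.round(4),np.linalg.norm(a-b))
d=(a-b)/np.linalg.norm(a-b);c=(a+b)/2;print("disp axis deg",np.degrees(np.arctan2(d[1],d[0])))
for k,n in zip((-.105,-.035,.035,.105),("red","green","blue","white")):print("slot",n,(c+k*d).round(4))
a,b=f(58,354,.038),f(464,341,.038);print("carrier",a.round(4),b.round(4),np.linalg.norm(a-b));d=a-b;print(np.degrees(np.arctan2(d[1],d[0])))
R=rot(state()["tool_rot"]).as_matrix();print(R.round(3))
to(.468,.165,.20)
E
```

```text
red [0.4677 0.1733 0.106 ] meet [0.47  0.173 0.103] 0.004
green [0.4681 0.1014 0.106 ] meet [0.468 0.102 0.101] 0.0002
blue [0.4704 0.0395 0.106 ] meet [0.47  0.04  0.102] 0.0023
white [ 0.4784 -0.0301  0.106 ] meet [ 0.479 -0.03   0.104] 0.0007
ends [0.6533 0.0549 0.05  ] [ 0.6221 -0.238   0.05  ] 0.2945977481970752
disp axis deg 83.9127376522593
slot red [ 0.6266 -0.1959  0.05  ]
slot green [ 0.634  -0.1263  0.05  ]
slot blue [ 0.6414 -0.0567  0.05  ]
slot white [0.6488 0.0129 0.05  ]
carrier [0.466  0.2208 0.038 ] [ 0.4801 -0.0768  0.038 ] 0.29801322438962896
92.70191848036266
[[-0.     0.449 -0.893]
 [ 0.    -0.893 -0.449]
 [-1.    -0.001  0.   ]]
t 0.3 pos [ 0.3255 -0.6476  0.2183] gap 0.093 F [ 0.4  0.2 -0.1]
shift cm [  1.86 -66.2  -49.23]
```

The crop shows red (187,217), green (218,217), blue (244,216) and white (274,213) on mats in the carrier. These are the ones meant. Orange (213,175), the two pinks (214,263) and (245,263) and purple (277,257) stand loose outside it. The display's yellow end is at (356,160), so red goes there, then green, blue and white.

First move: turn the jaws to line up with world x.

>>> drive_tool:
  motion: "9.3 0 0 0 -0.123; 9.3 0 0 0 -0.123; 9.3 0 0 0 -0.123; 9.3 0 0 0 -0.123; 9.3 0 0 0 -0.123"
  squeeze: 20

```text
time: 0.72
tool_pos: [0.3256, -0.6477, 0.2186]
tool_rot: [-0.366, -0.605, -0.366, 0.605]
ft_force: [-0.0, 0.1, 0.1]
finger_gap: 0.093
```

>>> drive_tool:
  motion: "9.3 0 0 0 -0.123; 9.3 0 0 0 -0.123; 9.3 0 0 0 -0.123; 9.3 0 0 0 -0.12; 9.3 0 0 0 0"

```text
time: 1.13
tool_pos: [0.3252, -0.6479, 0.2184]
tool_rot: [0.501, 0.499, 0.501, -0.499]
ft_force: [0.1, -1.0, 0.9]
finger_gap: 0.0931
```

```bash
python3 - <<'E'
from h import *
print(rot(state()["tool_rot"]).as_matrix().round(3))
to(.468,.171,.20)
E
```

```text
[[-0.     1.     0.004]
 [ 0.     0.004 -1.   ]
 [-1.    -0.    -0.   ]]
t 1.13 pos [ 0.3252 -0.6479  0.2184] gap 0.0931 F [ 0.1 -1.   0.9]
shift cm [  1.87  14.6  -81.83]
```

>>> drive_tool:
  motion: "9.3 0 1.5 -4 0; 9.3 0 1.5 -4 0; 9.3 0 1.5 -4 0; 9.3 0 1.5 -4 0; 9.3 0 1.5 -4 0"

```text
time: 1.55
tool_pos: [0.3992, -0.451, 0.2187]
tool_rot: [0.499, 0.502, 0.498, -0.502]
ft_force: [1.3, 0.4, -0.8]
finger_gap: 0.0929
```

>>> drive_tool:
  motion: "9.3 0 1.5 -4 0; 9.3 0 1.5 -4 0; 9.3 0 1.5 -4 0; 9.3 0 1.5 -4 0; 9.3 0 1 -4 0"

```text
time: 1.97
tool_pos: [0.4688, -0.2549, 0.2189]
tool_rot: [0.499, 0.502, 0.498, -0.501]
ft_force: [0.6, 0.6, 0.1]
finger_gap: 0.0927
```

>>> drive_tool:
  motion: "9.3 0 0 -4 0; 9.3 0 0 -4 0; 9.3 0 0 -4 0; 9.3 0 0 -4 0; 9.3 0 0 -4 0"

```text
time: 2.38
tool_pos: [0.4676, -0.055, 0.2189]
tool_rot: [0.499, 0.502, 0.498, -0.501]
ft_force: [0.6, -1.2, -0.7]
finger_gap: 0.0929
```

>>> drive_tool:
  motion: "9.3 0 0 -4 0; 9.3 0 0 -4 0; 9.3 0 0 -4 0; 9.3 0 0 -4 0; 9.3 0 0 -1.5 0"

```text
time: 2.8
tool_pos: [0.4679, 0.1241, 0.2192]
tool_rot: [0.5, 0.501, 0.5, -0.499]
ft_force: [-0.1, -0.0, 0.1]
finger_gap: 0.0933
```

```bash
python3 - <<'E'
from h import *
print(rot(state()["tool_rot"]).as_matrix().round(3))
to(.468,.171,.042)
E
```

```text
[[ 0.002  1.    -0.001]
 [ 0.003 -0.001 -1.   ]
 [-1.     0.002 -0.003]]
t 2.8 pos [0.4679 0.1241 0.2192] gap 0.0933 F [-0.1 -0.   0.1]
shift cm [17.73 -0.02 -4.64]
```

>>> drive_tool:
  motion: "9.3 0 0 -2.4 0; 9.3 0 0 -2.3 0; 9.3 3.2 0 0 0; 9.3 3.2 0 0 0; 9.3 0 0 0 0"

```text
time: 3.22
tool_pos: [0.4659, 0.1646, 0.1508]
tool_rot: [-0.498, -0.499, -0.5, 0.503]
ft_force: [-1.1, -0.9, -0.2]
finger_gap: 0.0929
```

```bash
python3 - <<'E'
from h import *
to(.468,.171,.042)
c=camera("scene")["pixels"];cv2.imwrite("pics/s1.png",cv2.resize(c[130:300,220:420],None,fx=3.5,fy=3.5,interpolation=cv2.INTER_CUBIC))
E
```

```text
t 3.22 pos [0.4659 0.1646 0.1508] gap 0.0929 F [-1.1 -0.9 -0.2]
shift cm [10.88  0.28 -0.66]
```

View pics/s1.png

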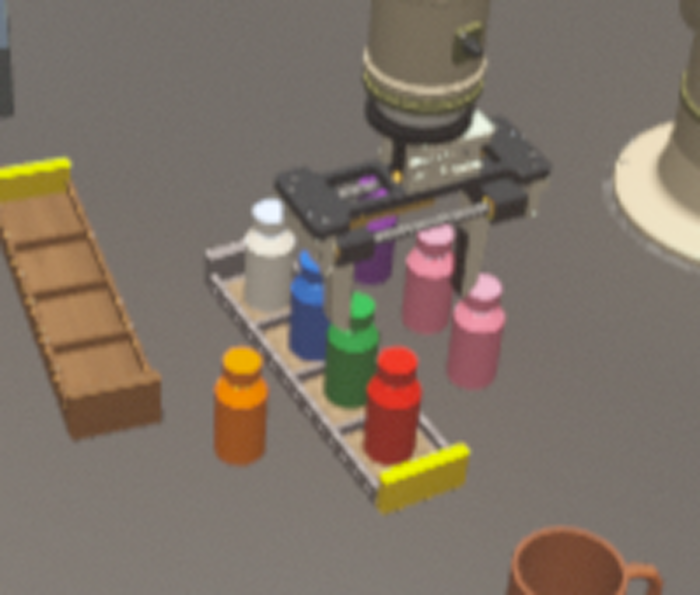

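The picture shows the open jaws straddling the line over red (crop 393,405), with clearance to pink and orange. Correct by 3 and 6 mm and descend.

>>> drive_tool:
  motion: "9.3 0 0.2 -0.6 0; 9.3 2.5 0 0 0; 9.3 2.5 0 0 0; 9.3 2.5 0 0 0; 9.3 2.5 0 0 0"

```text
time: 3.68
tool_pos: [0.4721, 0.1718, 0.0557]
tool_rot: [0.5, 0.502, 0.498, -0.5]
ft_force: [0.2, 0.5, 0.4]
finger_gap: 0.0932
```

>>> drive_tool:
  motion: "9.3 0 0 0 0; 9.3 0 0 0 0"

```text
time: 3.85
tool_pos: [0.4707, 0.1716, 0.0554]
tool_rot: [-0.5, -0.5, -0.499, 0.501]
ft_force: [1.3, 0.4, 1.4]
finger_gap: 0.0929
```

```bash
python3 - <<'E'
from h import *
to(.468,.171,.042)
E
```

```text
t 3.85 pos [0.4707 0.1716 0.0554] gap 0.0929 F [1.3 0.4 1.4]
shift cm [ 1.34 -0.27  0.06]
```

>>> drive_tool:
  motion: "9.3 1.3 -0.2 0 0; 9.3 0 0 0 0; 3.5 0 0 0 0; 3.5 0 0 0 0; 3.5 0 0 0 0"
  squeeze: 20

```text
time: 4.27
tool_pos: [0.4689, 0.1714, 0.0429]
tool_rot: [0.5, 0.501, 0.499, -0.5]
ft_force: [0.5, 0.2, -0.1]
finger_gap: 0.0777
```

>>> drive_tool:
  motion: "3.5 0 0 0 0; 3.5 0 0 0 0; 3.5 0 0 0 0; 3.5 0 0 0 0; 3.5 0 0 0 0"

```text
time: 4.68
tool_pos: [0.4681, 0.1712, 0.0416]
tool_rot: [-0.5, -0.5, -0.5, 0.5]
ft_force: [-0.1, 0.3, -0.9]
finger_gap: 0.0443
```

>>> drive_tool:
  motion: "3.5 0 0 0 0; 3.5 0 0 0 0; 3.5 0 0 0 0; 3.5 -1.5 0 0 0; 3.5 -2.5 0 0 0"

```text
time: 5.1
tool_pos: [0.4666, 0.1709, 0.0802]
tool_rot: [-0.499, -0.499, -0.501, 0.502]
ft_force: [0.0, 0.1, -0.8]
finger_gap: 0.0414
```

>>> drive_tool:
  motion: "3.5 -3 0 0 0; 3.5 -3 0 0 0; 3.5 -3 0 0 0; 3.5 -3 0 0 0; 3.5 0 0 0 0"

```text
time: 5.52
tool_pos: [0.4699, 0.1723, 0.2063]
tool_rot: [0.501, 0.503, 0.499, -0.498]
ft_force: [0.8, 0.1, -0.4]
finger_gap: 0.0414
```

```bash
python3 - <<'E'
from h import *
to(.6266,-.196,.20)
E
```

```text
t 5.52 pos [0.4699 0.1723 0.2063] gap 0.0414 F [ 0.8  0.1 -0.4]
shift cm [ 0.64 15.71 36.81]
```

>>> drive_tool:
  motion: "3.5 0 0.6 1.5 0; 3.5 0 1.3 3 0; 3.5 0 1.3 3 0; 3.5 0 1.3 3 0; 3.5 0 1.3 3 0"

```text
time: 5.93
tool_pos: [0.5259, 0.0347, 0.2009]
tool_rot: [-0.5, -0.5, -0.5, 0.5]
ft_force: [0.2, 0.1, -1.4]
finger_gap: 0.0417
```

>>> drive_tool:
  motion: "3.5 0 1.3 3 0; 3.5 0 1.3 3 0; 3.5 0 1.3 3 0; 3.5 0 1.3 3 0; 3.5 0 1.3 3 0"

```text
time: 6.35
tool_pos: [0.5907, -0.1156, 0.2007]
tool_rot: [-0.499, -0.5, -0.5, 0.501]
ft_force: [-0.4, 0.8, -0.4]
finger_gap: 0.0415
```

>>> drive_tool:
  motion: "3.5 0 1.3 3 0; 3.5 0 1.3 3 0; 3.5 0 0.8 2 0; 3.5 0 0 0 0; 3.5 0 0 0 0"

```text
time: 6.77
tool_pos: [0.6241, -0.1951, 0.2001]
tool_rot: [-0.499, -0.5, -0.5, 0.501]
ft_force: [-0.1, 0.6, -1.3]
finger_gap: 0.0419
```

```bash
python3 - <<'E'
from h import *
to(.6266,-.196,.053)
c=camera("top")["pixels"];s=camera("scene")["pixels"]
A=cv2.resize(c[100:250,160:380],(616,420));B=cv2.resize(s[60:270,180:420],(480,420))
cv2.imwrite("pics/b2.png",cv2.resize(np.hstack([A,B]),(800,306)))
E
```

```text
t 6.77 pos [ 0.6241 -0.1951  0.2001] gap 0.0419 F [-0.1  0.6 -1.3]
shift cm [14.71  0.28  0.09]
```

View pics/b2.png

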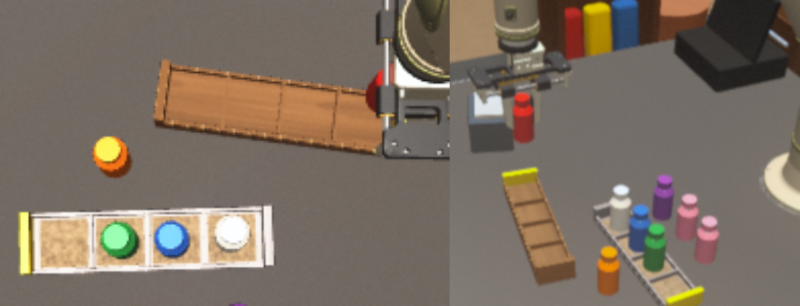

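Red is held upright above the yellow-end compartment; the carrier and rack are undisturbed. Lower most of the way, then look.

>>> drive_tool:
  motion: "3.5 2.5 0.2 0.1 0; 3.5 2.5 0 0 0; 3.5 2.5 0 0 0; 3.5 2.5 0 0 0; 3.5 2 0 0 0"

```text
time: 7.28
tool_pos: [0.6259, -0.1928, 0.08]
tool_rot: [0.5, 0.5, 0.501, -0.5]
ft_force: [0.9, 1.0, -1.1]
finger_gap: 0.0417
```

```bash
python3 - <<'E'
from h import *
to(.6266,-.196,.052)
s=camera("scene")["pixels"]
cv2.imwrite("pics/s3.png",cv2.resize(s[100:270,180:350],(600,600),interpolation=cv2.INTER_CUBIC))
E
```

```text
t 7.28 pos [ 0.6259 -0.1928  0.08  ] gap 0.0417 F [ 0.9  1.  -1.1]
shift cm [2.8  0.07 0.32]
```

View pics/s3.png

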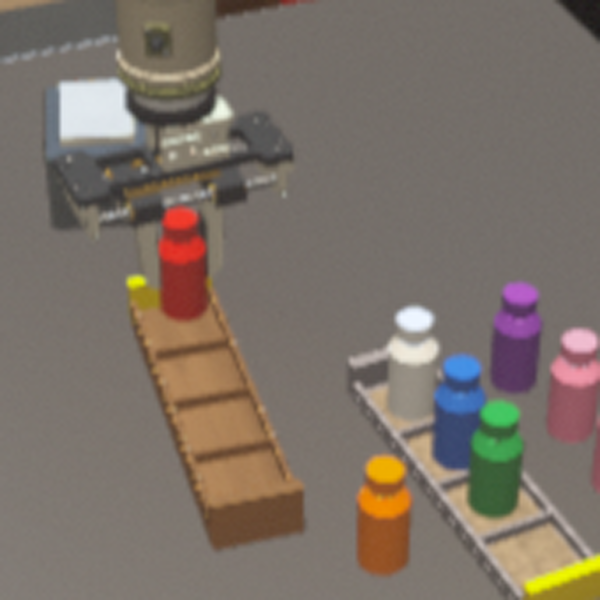

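Red is above the yellow-end compartment (crop 184,300) with its base about 3 cm up, centred between the lips. Lower and release.

>>> drive_tool:
  motion: "3.5 1.2 0 0.2 0; 3.5 1 0 0 0; 3.5 0.4 0 0 0; 3.5 0 0 0 0; 3.5 0 0 0 0"

```text
time: 7.75
tool_pos: [0.6271, -0.1968, 0.0562]
tool_rot: [0.5, 0.5, 0.5, -0.5]
ft_force: [0.7, -0.2, -1.5]
finger_gap: 0.0415
```

```bash
python3 - <<'E'
from h import *
to(.6266,-.196,.052)
E
```

```text
t 7.75 pos [ 0.6271 -0.1968  0.0562] gap 0.0415 F [ 0.7 -0.2 -1.5]
shift cm [ 0.42 -0.05 -0.08]
```

>>> drive_tool:
  motion: "3.5 0.2 0 0 0; 3.5 0 0 0 0; 3.5 0.15 0 0 0; 3.5 0 0 0 0"

```text
time: 8.08
tool_pos: [0.6268, -0.197, 0.0522]
tool_rot: [0.5, 0.5, 0.5, -0.5]
ft_force: [-0.5, -0.7, -1.0]
finger_gap: 0.0419
```

>>> drive_tool:
  motion: "3.5 0.1 0 0 0; 3.5 0 0 0 0; 3.5 0.1 0 0 0; 3.5 0 0 0 0"

```text
time: 8.42
tool_pos: [0.6268, -0.197, 0.0506]
tool_rot: [-0.5, -0.5, -0.5, 0.5]
ft_force: [-1.3, -0.2, 4.1]
finger_gap: 0.0418
```

Contact at TCP z≈0.051, as expected (20+31 mm). Release and rise.

>>> drive_tool:
  motion: "8 0 0 0 0; 8 0 0 0 0; 8 0 0 0 0; 8 0 0 0 0; 8 0 0 0 0"

```text
time: 8.83
tool_pos: [0.6267, -0.1969, 0.05]
tool_rot: [-0.5, -0.5, -0.5, 0.5]
ft_force: [-0.1, -0.5, -0.0]
finger_gap: 0.0705
```

>>> drive_tool:
  motion: "8 -1 0 0 0; 8 -2.5 0 0 0; 8 -4 0 0 0; 8 -4 0 0 0; 9.3 -3.5 0 0 0"

```text
time: 9.25
tool_pos: [0.6268, -0.1967, 0.2031]
tool_rot: [0.5, 0.5, 0.5, -0.5]
ft_force: [0.8, -0.6, 1.0]
finger_gap: 0.083
```

```bash
python3 - <<'E'
from h import *
to(.469,.102,.20)
E
```

```text
t 9.25 pos [ 0.6268 -0.1967  0.2031] gap 0.083 F [ 0.8 -0.6  1. ]
shift cm [  0.3  -15.8  -29.86]
```

>>> drive_tool:
  motion: "9.3 0 -1.6 -3 0; 9.3 0 -1.6 -3 0; 9.3 0 -1.6 -3 0; 9.3 0 -1.6 -3 0; 9.3 0 -1.6 -3 0"

```text
time: 9.67
tool_pos: [0.5459, -0.0457, 0.201]
tool_rot: [0.5, 0.501, 0.499, -0.5]
ft_force: [1.5, 0.8, -0.2]
finger_gap: 0.0934
```

>>> drive_tool:
  motion: "9.3 0 -1.6 -3 0; 9.3 0 -1.6 -3 0; 9.3 0 -1.6 -3 0; 9.3 0 -1.6 -3 0; 9.3 0 -1.4 -2.9 0"

```text
time: 10.08
tool_pos: [0.4678, 0.1036, 0.2009]
tool_rot: [0.5, 0.5, 0.5, -0.5]
ft_force: [0.5, -0.2, 0.4]
finger_gap: 0.093
```

>>> drive_tool:
  motion: "9.3 0 0 0 0; 9.3 2.5 0 0 0; 9.3 2.5 0 0 0; 9.3 1.5 0 0 0; 9.3 0 0 0 0"

```text
time: 10.5
tool_pos: [0.4679, 0.1017, 0.1333]
tool_rot: [-0.499, -0.499, -0.5, 0.501]
ft_force: [0.7, 0.2, 1.3]
finger_gap: 0.0931
```

```bash
python3 - <<'E'
from h import *
to(.469,.102,.042)
s=camera("scene")["pixels"]
cv2.imwrite("pics/s4.png",cv2.resize(s[110:280,190:390],(700,595),interpolation=cv2.INTER_CUBIC))
E
```

```text
t 10.5 pos [0.4679 0.1017 0.1333] gap 0.0931 F [0.7 0.2 1.3]
shift cm [ 9.13  0.14 -0.04]
```

View pics/s4.png

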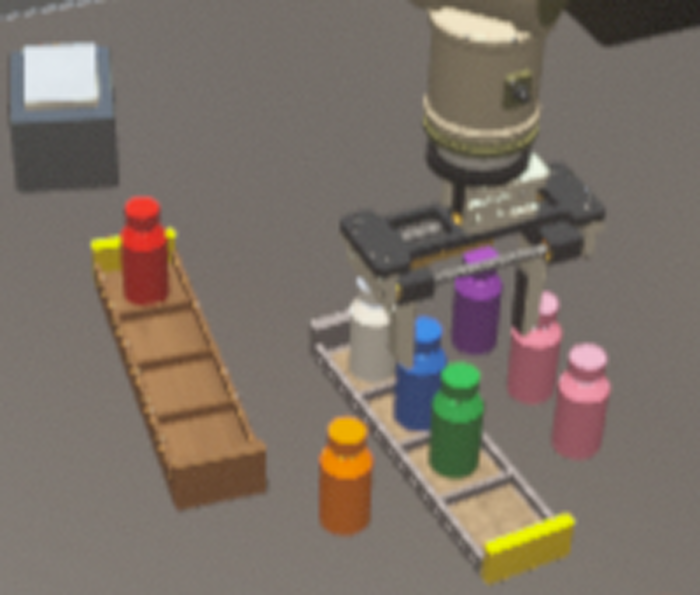

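Red stands upright in the yellow-end compartment. The jaws are over green (crop 458,420); narrow them a little because of orange and pink, then descend.

>>> drive_tool:
  motion: "7.8 2.4 0.1 0 0; 7.8 2.4 0 0 0; 7.8 2.2 0 0 0; 7.8 2 0 0 0; 7.8 0 0 0 0"

```text
time: 10.97
tool_pos: [0.4698, 0.1021, 0.0437]
tool_rot: [-0.5, -0.499, -0.5, 0.501]
ft_force: [-0.3, 0.9, -0.4]
finger_gap: 0.078
```

```bash
python3 - <<'E'
from h import *
to(.469,.102,.042)
E
```

```text
t 10.97 pos [0.4698 0.1021 0.0437] gap 0.078 F [-0.3  0.9 -0.4]
shift cm [ 0.17 -0.08  0.01]
```

>>> drive_tool:
  motion: "3.5 0.1 0 0 0; 3.5 0 0 0 0; 3.5 0 0 0 0; 3.5 0 0 0 0; 3.5 0 0 0 0"

```text
time: 11.38
tool_pos: [0.4705, 0.1022, 0.0451]
tool_rot: [0.5, 0.501, 0.499, -0.5]
ft_force: [0.5, 0.5, -0.2]
finger_gap: 0.0493
```

>>> drive_tool:
  motion: "3.5 0 0 0 0; 3.5 0 0 0 0; 3.5 0 0 0 0; 3.5 0 0 0 0; 3.5 -1 0 0 0"

```text
time: 11.8
tool_pos: [0.4695, 0.1021, 0.0535]
tool_rot: [-0.5, -0.5, -0.5, 0.501]
ft_force: [0.4, -1.2, -1.3]
finger_gap: 0.0418
```

>>> drive_tool:
  motion: "3.5 -3 0 0 0; 3.5 -3.5 0 0 0; 3.5 -3.5 0 0 0; 3.5 -3.5 0 0 0; 3.5 -1.2 0 0 0"

```text
time: 12.22
tool_pos: [0.4711, 0.1028, 0.2053]
tool_rot: [0.501, 0.502, 0.499, -0.499]
ft_force: [0.9, 0.3, -1.1]
finger_gap: 0.0417
```

```bash
python3 - <<'E'
from h import *
to(.634,-.1265,.20)
E
```

```text
t 12.22 pos [0.4711 0.1028 0.2053] gap 0.0417 F [ 0.9  0.3 -1.1]
shift cm [ 0.58 16.31 22.91]
```

>>> drive_tool:
  motion: "3.5 0 1 1.4 0; 3.5 0 2 2.8 0; 3.5 0 2 2.8 0; 3.5 0 2 2.8 0; 3.5 0 2 2.8 0"

```text
time: 12.63
tool_pos: [0.5603, -0.0254, 0.2013]
tool_rot: [-0.5, -0.5, -0.5, 0.5]
ft_force: [0.4, 0.7, -1.2]
finger_gap: 0.0413
```

>>> drive_tool:
  motion: "3.5 0 2 2.8 0; 3.5 0 2 2.8 0; 3.5 0 2 2.8 0; 3.5 0 1.3 1.9 0; 3.5 0 0 0 0"

```text
time: 13.05
tool_pos: [0.6344, -0.1328, 0.2002]
tool_rot: [-0.499, -0.501, -0.498, 0.502]
ft_force: [-0.4, -0.1, -1.3]
finger_gap: 0.0415
```

>>> drive_tool:
  motion: "3.5 2.5 0 0 0; 3.5 2.5 0 0 0; 3.5 2.5 0 0 0; 3.5 2.5 0 0 0; 3.5 0 0 0 0"

```text
time: 13.47
tool_pos: [0.6295, -0.1261, 0.0966]
tool_rot: [0.498, 0.498, 0.502, -0.502]
ft_force: [-0.9, 0.2, -1.2]
finger_gap: 0.0415
```

```bash
python3 - <<'E'
from h import *
to(.634,-.1265,.053)
s=camera("scene")["pixels"]
cv2.imwrite("pics/s5.png",cv2.resize(s[100:270,180:350],(600,600),interpolation=cv2.INTER_CUBIC))
E
```

```text
t 13.47 pos [ 0.6295 -0.1261  0.0966] gap 0.0415 F [-0.9  0.2 -1.2]
shift cm [4.36 0.48 0.04]
```

View pics/s5.png

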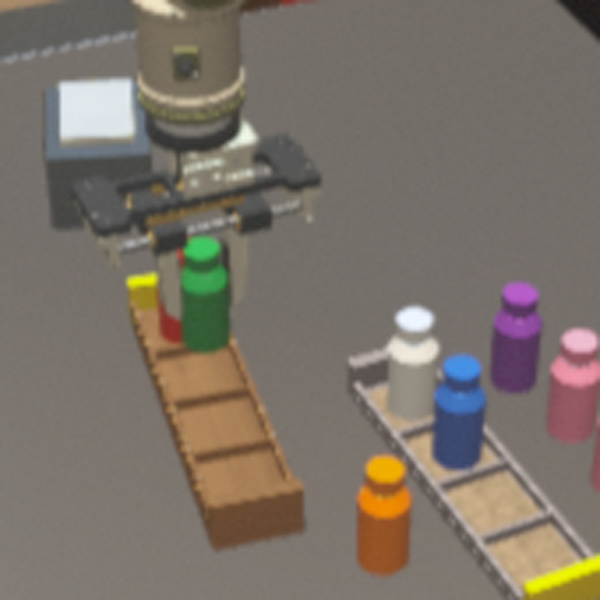

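Green hangs over the second compartment (crop 205,345), with red standing behind it. Lower.

>>> drive_tool:
  motion: "3.5 1.5 0.3 0 0; 3.5 1.5 0 0 0; 3.5 0.8 0 0 0; 3.5 0 0 0 0; 3.5 0 0 0 0"

```text
time: 13.93
tool_pos: [0.636, -0.1268, 0.0635]
tool_rot: [0.5, 0.5, 0.5, -0.5]
ft_force: [-0.1, 0.8, -1.0]
finger_gap: 0.0412
```

>>> drive_tool:
  motion: "3.5 0.2 0 0 0; 3.5 0 0 0 0; 3.5 0 0 0 0"

```text
time: 14.18
tool_pos: [0.6361, -0.127, 0.0617]
tool_rot: [0.5, 0.5, 0.499, -0.5]
ft_force: [-0.3, 0.4, -2.1]
finger_gap: 0.0416
```

>>> drive_tool:
  motion: "3.5 0.5 0 0 0; 3.5 0 0 0 0; 3.5 0.2 0 0 0; 3.5 0 0 0 0; 3.5 0 0 0 0"

```text
time: 14.6
tool_pos: [0.6357, -0.1269, 0.054]
tool_rot: [-0.5, -0.5, -0.5, 0.5]
ft_force: [-0.2, 0.7, -1.1]
finger_gap: 0.0412
```

>>> drive_tool:
  motion: "3.5 0.15 0 0 0; 3.5 0 0 0 0; 3.5 0 0 0 0"

```text
time: 14.85
tool_pos: [0.6358, -0.127, 0.0537]
tool_rot: [-0.5, -0.5, -0.5, 0.5]
ft_force: [-2.7, 0.4, 11.3]
finger_gap: 0.0412
```

Contact with the floor at z≈0.054, as expected. Release and rise.

>>> drive_tool:
  motion: "7.5 -0.1 0 0 0; 7.5 0 0 0 0; 7.5 0 0 0 0; 7.5 0 0 0 0; 7.5 0 0 0 0"

```text
time: 15.27
tool_pos: [0.6358, -0.1269, 0.0534]
tool_rot: [-0.5, -0.5, -0.5, 0.5]
ft_force: [-1.1, 0.6, 0.3]
finger_gap: 0.0698
```

>>> drive_tool:
  motion: "7.5 -1 0 0 0; 7.5 -2.5 0 0 0; 7.5 -4 0 0 0; 7.5 -4 0 0 0; 7.5 -3.5 0 0 0"

```text
time: 15.68
tool_pos: [0.6358, -0.1267, 0.2065]
tool_rot: [0.5, 0.5, 0.5, -0.5]
ft_force: [0.5, -0.4, -0.8]
finger_gap: 0.0749
```

```bash
python3 - <<'E'
from h import *
to(.4705,.0395,.20)
E
```

```text
t 15.68 pos [ 0.6358 -0.1267  0.2065] gap 0.0749 F [ 0.5 -0.4 -0.8]
shift cm [  0.64 -16.54 -16.61]
```

>>> drive_tool:
  motion: "7.8 0 -2.4 -2.4 0; 7.8 0 -2.4 -2.4 0; 7.8 0 -2.4 -2.4 0; 7.8 0 -2.4 -2.4 0; 7.8 0 -2.4 -2.4 0"

```text
time: 16.1
tool_pos: [0.5146, -0.0059, 0.2044]
tool_rot: [0.5, 0.5, 0.499, -0.5]
ft_force: [-0.7, 0.3, 0.1]
finger_gap: 0.0779
```

>>> drive_tool:
  motion: "7.8 0 -2.4 -2.4 0; 7.8 0 -2.1 -2.2 0; 7.8 0 0 0 0; 7.8 2.5 0 0 0; 7.8 2.5 0 0 0"

```text
time: 16.52
tool_pos: [0.4722, 0.0396, 0.1549]
tool_rot: [0.501, 0.501, 0.499, -0.499]
ft_force: [0.3, -0.7, -1.0]
finger_gap: 0.0781
```

>>> drive_tool:
  motion: "7.8 1 0 0 0; 7.8 0 0 0 0; 7.8 0 0 0 0"

```text
time: 16.77
tool_pos: [0.471, 0.0392, 0.1438]
tool_rot: [-0.5, -0.5, -0.5, 0.501]
ft_force: [0.4, 0.8, 0.7]
finger_gap: 0.0778
```

```bash
python3 - <<'E'
from h import *
to(.4705,.0395,.042)
s=camera("scene")["pixels"]
cv2.imwrite("pics/s6.png",cv2.resize(s[110:280,190:390],(700,595),interpolation=cv2.INTER_CUBIC))
E
```

```text
t 16.77 pos [0.471  0.0392 0.1438] gap 0.0778 F [0.4 0.8 0.7]
shift cm [10.18 -0.04 -0.03]
```

View pics/s6.png

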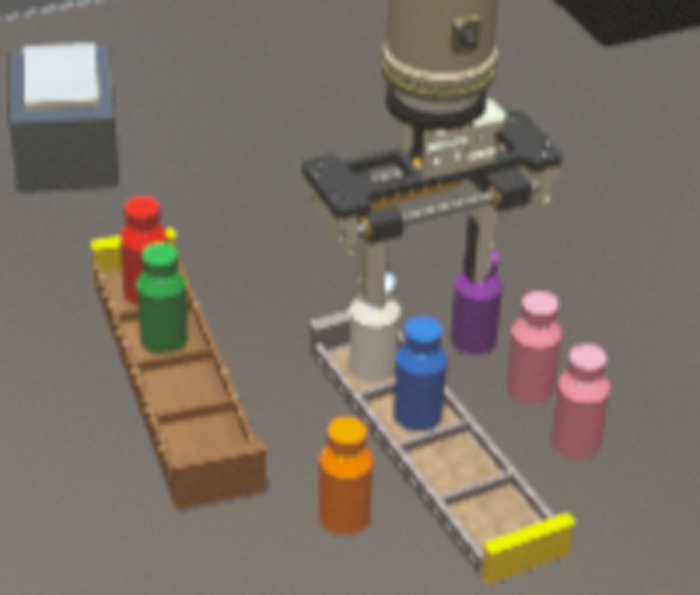

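Red and green both stand upright in their compartments, and the jaws are over blue (crop 420,375). Descend and grip.

>>> drive_tool:
  motion: "7.8 2.5 0 0 0; 7.8 2.6 0 0 0; 7.8 2.5 0 0 0; 7.8 2.5 0 0 0; 7.8 0 0 0 0"

```text
time: 17.23
tool_pos: [0.4705, 0.0392, 0.0405]
tool_rot: [-0.499, -0.499, -0.5, 0.501]
ft_force: [-0.7, -0.5, 0.4]
finger_gap: 0.0783
```

>>> drive_tool:
  motion: "3.5 0 0 0 0; 3.5 0 0 0 0; 3.5 0 0 0 0; 3.5 0 0 0 0; 3.5 0 0 0 0"

```text
time: 17.65
tool_pos: [0.4716, 0.0391, 0.0437]
tool_rot: [0.5, 0.501, 0.499, -0.5]
ft_force: [-0.0, -0.4, -0.3]
finger_gap: 0.0493
```

>>> drive_tool:
  motion: "3.5 0 0 0 0; 3.5 0 0 0 0; 3.5 0 0 0 0; 3.5 0 0 0 0"

```text
time: 17.98
tool_pos: [0.4713, 0.0391, 0.0433]
tool_rot: [0.5, 0.501, 0.499, -0.5]
ft_force: [-1.5, -0.7, 9.4]
finger_gap: 0.0417
```

>>> drive_tool:
  motion: "3.5 -2 0 0 0; 3.5 -3.5 0 0 0; 3.5 -3.5 0 0 0; 3.5 -3.5 0 0 0; 3.5 -3.3 0 0 0"

```text
time: 18.4
tool_pos: [0.4703, 0.0393, 0.2025]
tool_rot: [-0.5, -0.5, -0.5, 0.5]
ft_force: [0.7, -0.1, -1.4]
finger_gap: 0.0418
```

```bash
python3 - <<'E'
from h import *
to(.6414,-.057,.20)
E
```

```text
t 18.4 pos [0.4703 0.0393 0.2025] gap 0.0418 F [ 0.7 -0.1 -1.4]
shift cm [ 0.24 17.11  9.61]
```

>>> drive_tool:
  motion: "3.5 0 1.5 0.9 0; 3.5 0 2.6 1.5 0; 3.5 0 2.6 1.5 0; 3.5 0 2.6 1.5 0; 3.5 0 2.6 1.5 0"

```text
time: 18.82
tool_pos: [0.5906, -0.031, 0.2008]
tool_rot: [-0.5, -0.5, -0.5, 0.5]
ft_force: [0.1, 1.1, -1.8]
finger_gap: 0.0415
```

>>> drive_tool:
  motion: "3.5 0 2.6 1.5 0; 3.5 0 2.6 1.2 0; 3.5 0 0 0 0; 3.5 2.5 0 0 0; 3.5 2.5 0 0 0"

```text
time: 19.23
tool_pos: [0.6425, -0.0571, 0.1509]
tool_rot: [0.5, 0.501, 0.499, -0.5]
ft_force: [0.2, 0.1, -1.9]
finger_gap: 0.0414
```

>>> drive_tool:
  motion: "3.5 2.5 0 0 0; 3.5 2.5 0 0 0; 3.5 0 0 0 0; 3.5 0 0 0 0"

```text
time: 19.57
tool_pos: [0.6407, -0.0567, 0.0998]
tool_rot: [-0.499, -0.499, -0.501, 0.501]
ft_force: [0.6, -0.6, -0.7]
finger_gap: 0.0413
```

```bash
python3 - <<'E'
from h import *
to(.6414,-.057,.053)
s=camera("scene")["pixels"]
cv2.imwrite("pics/s7.png",cv2.resize(s[100:270,180:350],(600,600),interpolation=cv2.INTER_CUBIC))
E
```

```text
t 19.57 pos [ 0.6407 -0.0567  0.0998] gap 0.0413 F [ 0.6 -0.6 -0.7]
shift cm [4.68 0.09 0.03]
```

View pics/s7.png

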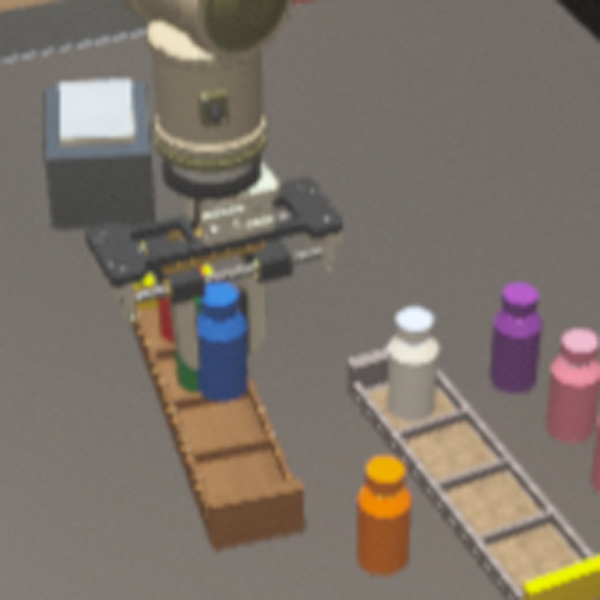

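Blue is over the third compartment (crop 222,395), clear of green. Lower.

>>> drive_tool:
  motion: "3.5 2 0.1 0 0; 3.5 1.5 0 0 0; 3.5 0.8 0 0 0; 3.5 0 0 0 0; 3.5 0 0 0 0"

```text
time: 20.03
tool_pos: [0.6434, -0.0569, 0.0587]
tool_rot: [0.5, 0.5, 0.5, -0.5]
ft_force: [0.4, 0.8, -0.8]
finger_gap: 0.0414
```

>>> drive_tool:
  motion: "3.5 0.2 0 0 0; 3.5 0 0 0 0; 3.5 0 0 0 0"

```text
time: 20.28
tool_pos: [0.6432, -0.057, 0.0564]
tool_rot: [0.5, 0.5, 0.499, -0.5]
ft_force: [-0.0, 0.5, -1.1]
finger_gap: 0.0413
```

>>> drive_tool:
  motion: "3.5 0.25 0 0 0; 3.5 0 0 0 0; 3.5 0 0 0 0; 3.5 0.1 0 0 0; 3.5 0 0 0 0"

```text
time: 20.7
tool_pos: [0.6429, -0.0569, 0.0524]
tool_rot: [-0.5, -0.5, -0.5, 0.5]
ft_force: [-0.5, 0.2, 3.9]
finger_gap: 0.0418
```

>>> drive_tool:
  motion: "3.5 0.1 0 0 0; 3.5 0 0 0 0; 3.5 0 0 0 0"

```text
time: 20.95
tool_pos: [0.6429, -0.057, 0.0523]
tool_rot: [-0.5, -0.5, -0.499, 0.5]
ft_force: [-3.7, -0.2, 13.0]
finger_gap: 0.0414
```

>>> drive_tool:
  motion: "7.5 -0.1 0 0 0; 7.5 0 0 0 0; 7.5 0 0 0 0; 7.5 0 0 0 0; 7.5 0 0 0 0"

```text
time: 21.37
tool_pos: [0.6428, -0.0569, 0.0519]
tool_rot: [-0.5, -0.5, -0.5, 0.5]
ft_force: [-0.1, 0.2, -0.6]
finger_gap: 0.0701
```

>>> drive_tool:
  motion: "7.5 -1 0 0 0; 7.5 -2.5 0 0 0; 7.5 -4 0 0 0; 7.5 -4 0 0 0; 7.5 -3.5 0 0 0"

```text
time: 21.78
tool_pos: [0.6429, -0.0566, 0.205]
tool_rot: [0.5, 0.5, 0.5, -0.5]
ft_force: [0.6, -0.4, -0.7]
finger_gap: 0.0753
```

```bash
python3 - <<'E'
from h import *
to(.479,-.0302,.20)
E
```

```text
t 21.78 pos [ 0.6429 -0.0566  0.205 ] gap 0.0753 F [ 0.6 -0.4 -0.7]
shift cm [  0.49 -16.39  -2.63]
```

>>> drive_tool:
  motion: "7.8 0 -2.7 -0.4 0; 7.8 0 -2.7 -0.4 0; 7.8 0 -2.7 -0.4 0; 7.8 0 -2.7 -0.4 0; 7.8 0 -2.7 -0.5 0"

```text
time: 22.2
tool_pos: [0.5065, -0.0358, 0.2028]
tool_rot: [0.5, 0.5, 0.499, -0.5]
ft_force: [1.0, 0.3, 0.0]
finger_gap: 0.0782
```

>>> drive_tool:
  motion: "7.8 0 -2.7 -0.4 0; 7.8 0 0 0 0; 7.8 2.5 0 0 0; 7.8 2.5 0 0 0; 7.8 1 0 0 0"

```text
time: 22.62
tool_pos: [0.4805, -0.032, 0.1408]
tool_rot: [-0.499, -0.5, -0.5, 0.501]
ft_force: [-0.7, 0.2, 0.3]
finger_gap: 0.0776
```

```bash
python3 - <<'E'
from h import *
to(.479,-.0302,.042)
s=camera("scene")["pixels"]
cv2.imwrite("pics/s8.png",cv2.resize(s[110:280,190:390],(700,595),interpolation=cv2.INTER_CUBIC))
E
```

```text
t 22.62 pos [ 0.4805 -0.032   0.1408] gap 0.0776 F [-0.7  0.2  0.3]
shift cm [ 9.88 -0.14 -0.18]
```

View pics/s8.png

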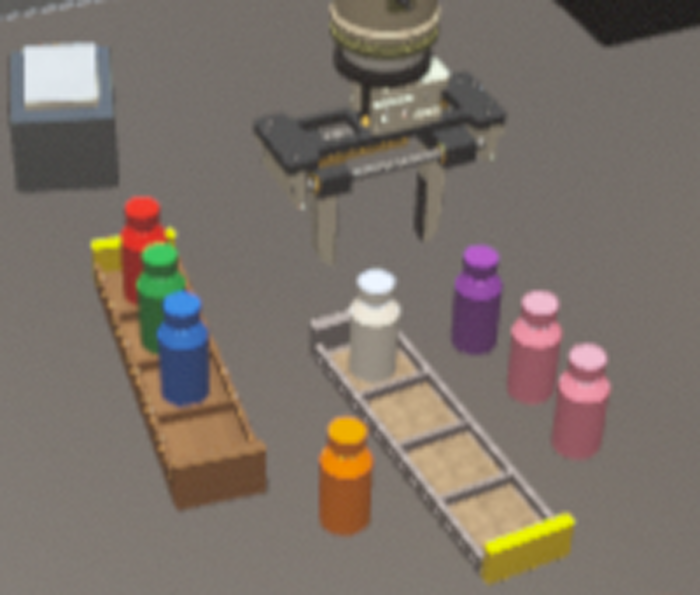

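Red, green and blue stand in order, and the jaws are over white (crop 374,330). Descend and grip.

>>> drive_tool:
  motion: "7.8 2.5 -0.1 -0.2 0; 7.8 2.5 0 0 0; 7.8 2.4 0 0 0; 7.8 2.3 0 0 0; 7.8 0 0 0 0"

```text
time: 23.08
tool_pos: [0.4794, -0.0295, 0.0428]
tool_rot: [-0.499, -0.499, -0.501, 0.501]
ft_force: [-0.8, 0.8, 0.1]
finger_gap: 0.078
```

>>> drive_tool:
  motion: "3.5 0 0 0 0; 3.5 0 0 0 0; 3.5 0 0 0 0; 3.5 0 0 0 0; 3.5 0 0 0 0"

```text
time: 23.5
tool_pos: [0.4805, -0.03, 0.0462]
tool_rot: [0.5, 0.501, 0.499, -0.5]
ft_force: [0.9, -0.7, -0.7]
finger_gap: 0.0491
```

>>> drive_tool:
  motion: "3.5 0 0 0 0; 3.5 0 0 0 0; 3.5 0 0 0 0; 3.5 0 0 0 0"

```text
time: 23.83
tool_pos: [0.48, -0.03, 0.0457]
tool_rot: [0.5, 0.5, 0.499, -0.5]
ft_force: [-1.0, -0.4, 9.2]
finger_gap: 0.0411
```

>>> drive_tool:
  motion: "3.5 -2 0 0 0; 3.5 -3.5 0 0 0; 3.5 -3.5 0 0 0; 3.5 -3.5 0 0 0; 3.5 -3.3 0 0 0"

```text
time: 24.25
tool_pos: [0.4793, -0.0297, 0.2049]
tool_rot: [-0.5, -0.5, -0.5, 0.5]
ft_force: [0.2, 0.4, -1.2]
finger_gap: 0.0414
```

```bash
python3 - <<'E'
from h import *
to(.649,.0135,.20)
E
```

```text
t 24.25 pos [ 0.4793 -0.0297  0.2049] gap 0.0414 F [ 0.2  0.4 -1.2]
shift cm [ 0.48 16.97 -4.33]
```

>>> drive_tool:
  motion: "3.5 0 1.5 -0.4 0; 3.5 0 2.6 -0.7 0; 3.5 0 2.6 -0.7 0; 3.5 0 2.6 -0.7 0; 3.5 0 2.6 -0.7 0"

```text
time: 24.67
tool_pos: [0.5997, 0.002, 0.2032]
tool_rot: [-0.5, -0.5, -0.5, 0.501]
ft_force: [-0.3, 0.1, -1.3]
finger_gap: 0.0413
```

>>> drive_tool:
  motion: "3.5 0 2.6 -0.7 0; 3.5 0 2.4 -0.4 0; 3.5 0 0 0 0; 3.5 2.5 0 0 0; 3.5 2.5 0 0 0"

```text
time: 25.08
tool_pos: [0.6494, 0.0131, 0.1533]
tool_rot: [0.5, 0.501, 0.499, -0.5]
ft_force: [0.4, -0.2, -2.7]
finger_gap: 0.0417
```

>>> drive_tool:
  motion: "3.5 2.5 0 0 0; 3.5 2.5 0 0 0; 3.5 0 0 0 0; 3.5 0 0 0 0"

```text
time: 25.42
tool_pos: [0.6476, 0.0129, 0.1023]
tool_rot: [-0.499, -0.499, -0.501, 0.501]
ft_force: [-0.3, 0.9, -0.3]
finger_gap: 0.0412
```

```bash
python3 - <<'E'
from h import *
to(.649,.0135,.055)
s=camera("scene")["pixels"]
cv2.imwrite("pics/s9.png",cv2.resize(s[100:270,180:350],(600,600),interpolation=cv2.INTER_CUBIC))
E
```

```text
t 25.42 pos [0.6476 0.0129 0.1023] gap 0.0412 F [-0.3  0.9 -0.3]
shift cm [ 4.73  0.15 -0.06]
```

View pics/s9.png

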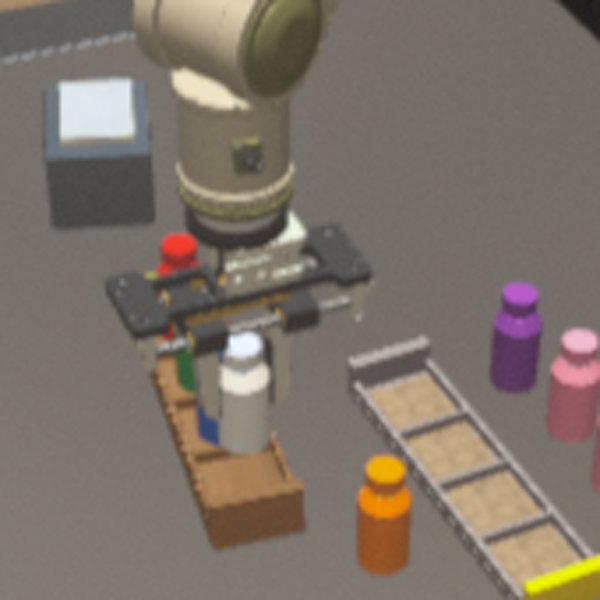

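White is over the last compartment (crop 244,445), its base 4–5 cm up. Lower.

>>> drive_tool:
  motion: "3.5 2 0.1 0 0; 3.5 1.5 0 0 0; 3.5 0.8 0 0 0; 3.5 0 0 0 0; 3.5 0 0 0 0"

```text
time: 25.88
tool_pos: [0.6504, 0.0131, 0.0612]
tool_rot: [0.5, 0.5, 0.5, -0.5]
ft_force: [0.6, 0.2, -1.0]
finger_gap: 0.0414
```

>>> drive_tool:
  motion: "3.5 0.2 0 0 0; 3.5 0 0 0 0; 3.5 0 0 0 0"

```text
time: 26.13
tool_pos: [0.6503, 0.013, 0.0589]
tool_rot: [0.5, 0.501, 0.499, -0.5]
ft_force: [-0.6, -0.2, -1.8]
finger_gap: 0.0413
```

>>> drive_tool:
  motion: "3.5 0.25 0 0 0; 3.5 0 0 0 0; 3.5 0 0 0 0; 3.5 0.1 0 0 0; 3.5 0 0 0 0"

```text
time: 26.55
tool_pos: [0.65, 0.0131, 0.0549]
tool_rot: [0.5, 0.5, 0.5, -0.5]
ft_force: [-0.9, 0.3, 3.0]
finger_gap: 0.0415
```

Contact at z≈0.055, as expected. Release, rise and back off toward the robot's right, clear of both views.

>>> drive_tool:
  motion: "7.5 0 0 0 0; 7.5 0 0 0 0; 7.5 0 0 0 0; 7.5 0 0 0 0; 7.5 0 0 0 0"

```text
time: 26.97
tool_pos: [0.6499, 0.0131, 0.0545]
tool_rot: [-0.5, -0.5, -0.5, 0.5]
ft_force: [-0.1, 0.2, 0.1]
finger_gap: 0.0702
```

>>> drive_tool:
  motion: "7.5 -1 0 0 0; 7.5 -2.5 0 0 0; 7.5 -4 0 0 0; 7.5 -4 0 0 0; 7.5 -4 0 0 0"

```text
time: 27.38
tool_pos: [0.6494, 0.0133, 0.2119]
tool_rot: [-0.5, -0.5, -0.5, 0.5]
ft_force: [1.7, 0.9, 0.3]
finger_gap: 0.075
```

>>> drive_tool:
  motion: "7.5 0 -1.5 -3 0; 7.5 0 -1.5 -3 0; 7.5 0 -1.5 -3 0; 7.5 0 -1.5 -3 0; 7.5 0 -1.5 -3 0"

```text
time: 27.8
tool_pos: [0.5742, 0.1643, 0.2106]
tool_rot: [0.5, 0.501, 0.5, -0.5]
ft_force: [0.4, 0.5, 0.4]
finger_gap: 0.0747
```

>>> drive_tool:
  motion: "7.5 0 -1 -3 0; 7.5 0 0 -3 0; 7.5 0 0 -3 0; 7.5 0 0 -1 0; 7.5 0 0 0 0"

```text
time: 28.22
tool_pos: [0.5644, 0.2668, 0.2104]
tool_rot: [0.5, 0.5, 0.501, -0.498]
ft_force: [-0.1, -0.5, -0.3]
finger_gap: 0.075
```

```bash
python3 - <<'E'
from h import *
to(.6,.3,.2)
s=camera("scene")["pixels"];t=camera("top")["pixels"]
A=cv2.resize(t[80:290,40:500],(800,365));B=cv2.resize(s[100:400,150:450],(235,235))
cv2.imwrite("pics/e1.png",A);cv2.imwrite("pics/e2.png",cv2.resize(s[110:380,160:430],(600,600),interpolation=cv2.INTER_CUBIC))
E
```

```text
t 28.22 pos [0.5644 0.2668 0.2104] gap 0.075 F [-0.1 -0.5 -0.3]
shift cm [ 1.05  3.57 -3.31]
```

View pics/e1.png

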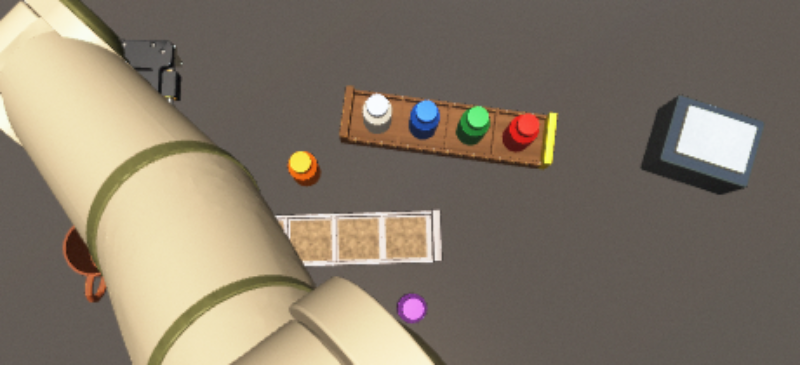

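View pics/e2.png

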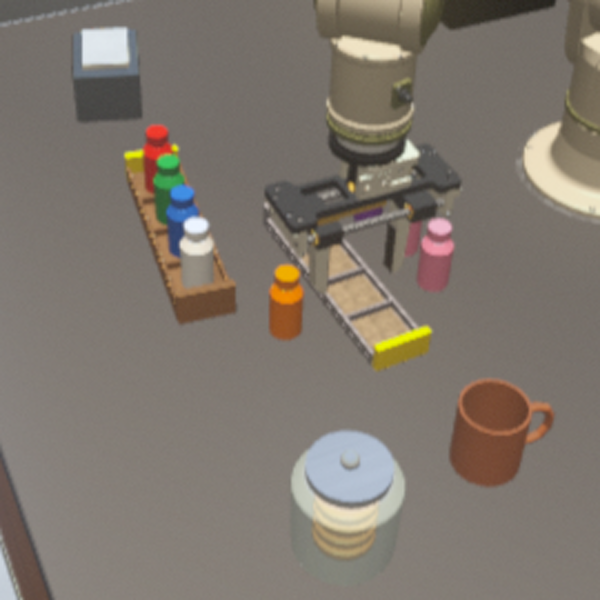

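All four stand upright, one per compartment: in the top crop red is at (523,129) by the yellow plate, then green (475,121), blue (425,116) and white (377,110). The bystanders are in place, and the arm is clear.

```bash
python3 -c "
from rig import *
print(finish_job())"
```

```text
the job is handed in; nothing more can be done
None
```

I moved all four bottles from the carrier into the display rack and handed the job in at about 28 s of the 109 s allowed. From the rack's yellow end the order is red, green, blue, white, because red stood at the carrier's yellow end.

The last pictures from both cameras show each bottle upright in its own compartment. The mug, napkin box and cookie jar look unmoved, as do the loose bottles still in view. The gripper was open and free at z ≈ 0.21 m.

- **Contact heights:** each bottle met the rack floor at the height expected from how it was gripped. The highest force I read on the wrist was about 13 N, while setting blue down.
- **One disagreement:** the distance between the rack's end plates measured about 3–4 mm short of expected. That was within the roughly 12 mm of slack around each bottle.
- **Not checked:** in the last top view the arm hid the pink bottles and the yellow end of the carrier, and one pink was partly hidden in the other view too.

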